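# Probe the head's bolt hole and issue the bolt that matches its depth

## Task

Take the orange depth rod from the blue base and press its tip on the floor of the yellow-ringed hole in the cylinder head section to feel how deep it is, then put the rod back in its socket. Take from the black stand only the bolt whose shank is as long as that hole is deep, and leave it hanging upright by its head in the slot of the green bracket. Do not ram the rod, and leave the other bolts and the other gauges where they are.

Things in the scene. Friction and masses are not known exactly. Their poses are not given: they have to be found in the camera images.
- bolt_white_head (a point): Middle of the head of the loose steel head bolt with the white cap, shank 40 mm long (measured under the flange). The head is 20 mm tall in all: a flange 22 mm wide and 4 mm thick at the bottom, then a round head 17 mm wide and 16 mm tall; this point is on the axis 10 mm above the flange's underside. Shank 10 mm thick, z up towards the head. It hangs upright, flange on the stand's top plate; 80 g.
- bolt_yellow_head (a point): Middle of the head of the loose steel head bolt with the yellow cap, shank 48 mm long (measured under the flange). The head is 20 mm tall in all: a flange 22 mm wide and 4 mm thick at the bottom, then a round head 17 mm wide and 16 mm tall; this point is on the axis 10 mm above the flange's underside. Shank 10 mm thick, z up towards the head. It hangs upright, flange on the stand's top plate; 80 g.
- bolt_green_head (a point): Middle of the head of the loose steel head bolt with the green cap, shank 56 mm long (measured under the flange). The head is 20 mm tall in all: a flange 22 mm wide and 4 mm thick at the bottom, then a round head 17 mm wide and 16 mm tall; this point is on the axis 10 mm above the flange's underside. Shank 10 mm thick, z up towards the head. It hangs upright, flange on the stand's top plate; 80 g.
- bolt_blue_head (a point): Middle of the head of the loose steel head bolt with the blue cap, shank 64 mm long (measured under the flange). The head is 20 mm tall in all: a flange 22 mm wide and 4 mm thick at the bottom, then a round head 17 mm wide and 16 mm tall; this point is on the axis 10 mm above the flange's underside. Shank 10 mm thick, z up towards the head. It hangs upright, flange on the stand's top plate; 80 g.
- bolt_red_head (a point): Middle of the head of the loose steel head bolt with the red cap, shank 72 mm long (measured under the flange). The head is 20 mm tall in all: a flange 22 mm wide and 4 mm thick at the bottom, then a round head 17 mm wide and 16 mm tall; this point is on the axis 10 mm above the flange's underside. Shank 10 mm thick, z up towards the head. It hangs upright, flange on the stand's top plate; 80 g.
- head: Fixed aluminium cylinder head section, 110 x 110 x 95 mm high, origin at the centre of its underside, sides along its x and y, flat top at 95 mm. Four vertical blind bolt holes, 14 mm wide, at (+-26, +-26) mm; the middle of its top is plain. Each hole has a flat floor at a depth that cannot be told from outside; the depths are among 40, 48, 56, 64 and 72 mm, no two holes alike, and which hole has which changes.
- head_hole (a point): Centre of the mouth of the hole to be checked, the one with a yellow painted ring around it, at the (+26, +26) mm corner of the head section, level with its top face (95 mm). The judge calls each hole floor floor_COLOUR, after the bolt as long as that hole is deep.
- base: Fixed blue anodised gauge base, 80 x 70 x 60 mm high, origin at the centre of its underside.
- base_socket (a point): Centre of the mouth of the rod's socket in the top of the blue base: round, vertical, 13 mm wide, 50 mm deep, mouth 60 mm above the worktop.
- rod_grip (a point): Middle of the orange grip of the loose depth rod. Grip: round, 16 mm wide, 40 mm tall; below it a steel shaft 8 mm thick and 105 mm long. The flat tip is 125 mm below this point, z points up from tip to grip. At the start the rod stands in the socket of the blue base, tip on the socket floor; about 70 g.
- rod_tip (a point): Centre of the flat lower end of the depth rod.
- stand: Fixed black steel stand, origin at the centre of its underside, 60 mm along x, 230 mm along y; a top plate 8 mm thick with its top at 100 mm, open at front and back. Five 14 mm holes along y, 42 mm apart, at y = -84, -42, 0, 42, 84 mm, hold the bolts in an order that changes.
- bracket: Fixed green issue bracket, origin at the centre of its underside, foot 80 x 80 mm. A top plate 70 x 70 mm, 8 mm thick, top at 100 mm, with one slot 16 mm wide, along its x, open to its -x edge at -37 mm and closed at x = +17.5 mm; below the slot it is free down to the 6 mm foot, a wall closes the +x side.
- bracket_slot (a point): Middle of the slot of the green bracket, level with the top of its plate (100 mm), over the bracket's origin. A bolt with its shank here hangs by its flange on the plate, its head's middle 10 mm above this point.
- weight: Loose squat brass reference weight, 48 mm wide, 54 mm high, origin under its centre; to be left alone.
- parallel: Loose steel setting block, 50 x 90 x 25 mm, origin under its centre; to be left alone.
- ringgauge: Loose steel ring gauge, 48 mm wide, 18 mm high, origin under its centre; to be left alone.
There are look-alikes about, which are no part of the job. What is meant by the base is not brown or purple, and is the larger of those in its own colour.

How it is judged (in metres and radians):
On the way, in this order (a step that is already met when the one before it is completed fails the run):
1. the held rod's tip is pressed on the floor of the yellow-ringed hole (over 1 N) (horizontal distance between rod_tip and head_hole below 0.006 m and contact force between the fingers and rod above 1 N and ((horizontal distance between floor_white_c0 and head_hole below 0.005 m and contact force between rod and floor_white_c0 above 1 N) or (horizontal distance between floor_yellow_c0 and head_hole below 0.005 m and contact force between rod and floor_yellow_c0 above 1 N) or (horizontal distance between floor_green_c0 and head_hole below 0.005 m and contact force between rod and floor_green_c0 above 1 N) or (horizontal distance between floor_blue_c0 and head_hole below 0.005 m and contact force between rod and floor_blue_c0 above 1 N) or (horizontal distance between floor_red_c0 and head_hole below 0.005 m and contact force between rod and floor_red_c0 above 1 N))), for 0.1 s.
2. after that, the bolt whose shank is as long as the hole is deep is lifted out of the stand (((horizontal distance between floor_white_c0 and head_hole below 0.005 m and distance of bolt_white_head from where it was at the start of the episode above 0.04 m) or (horizontal distance between floor_yellow_c0 and head_hole below 0.005 m and distance of bolt_yellow_head from where it was at the start of the episode above 0.04 m) or (horizontal distance between floor_green_c0 and head_hole below 0.005 m and distance of bolt_green_head from where it was at the start of the episode above 0.04 m) or (horizontal distance between floor_blue_c0 and head_hole below 0.005 m and distance of bolt_blue_head from where it was at the start of the episode above 0.04 m) or (horizontal distance between floor_red_c0 and head_hole below 0.005 m and distance of bolt_red_head from where it was at the start of the episode above 0.04 m))), for 0.1 s.
At the end, for the whole second after the job is handed in: The bolt as long as the ringed hole is deep hangs still in the bracket slot: axis within 13 mm of its middle, flange on the plate (4 mm), under 0.12 rad of tilt. The rod stands still in the blue base, tip 44 mm deep or more, under 0.15 rad of tilt. The other bolts stay in the stand (((horizontal distance between floor_white_c0 and head_hole below 0.005 m and horizontal distance between bolt_white_head and bracket_slot below 0.013 m and z of bolt_white_head in the frame of bracket_slot between 0.006 and 0.014 m and angle between bolt_white_head's own z axis and vertical below 0.12 rad and linear speed of bolt_white below 0.02 m/s) or (horizontal distance between floor_yellow_c0 and head_hole below 0.005 m and horizontal distance between bolt_yellow_head and bracket_slot below 0.013 m and z of bolt_yellow_head in the frame of bracket_slot between 0.006 and 0.014 m and angle between bolt_yellow_head's own z axis and vertical below 0.12 rad and linear speed of bolt_yellow below 0.02 m/s) or (horizontal distance between floor_green_c0 and head_hole below 0.005 m and horizontal distance between bolt_green_head and bracket_slot below 0.013 m and z of bolt_green_head in the frame of bracket_slot between 0.006 and 0.014 m and angle between bolt_green_head's own z axis and vertical below 0.12 rad and linear speed of bolt_green below 0.02 m/s) or (horizontal distance between floor_blue_c0 and head_hole below 0.005 m and horizontal distance between bolt_blue_head and bracket_slot below 0.013 m and z of bolt_blue_head in the frame of bracket_slot between 0.006 and 0.014 m and angle between bolt_blue_head's own z axis and vertical below 0.12 rad and linear speed of bolt_blue below 0.02 m/s) or (horizontal distance between floor_red_c0 and head_hole below 0.005 m and horizontal distance between bolt_red_head and bracket_slot below 0.013 m and z of bolt_red_head in the frame of bracket_slot between 0.006 and 0.014 m and angle between bolt_red_head's own z axis and vertical below 0.12 rad and linear speed of bolt_red below 0.02 m/s)) and horizontal distance between rod_tip and base_socket below 0.008 m and z of rod_tip in the frame of base_socket below -0.044 m and angle between rod_grip's own z axis and vertical below 0.15 rad and linear speed of rod below 0.02 m/s); the robot touches nothing.
It fails at once if a bolt of another length is taken out of the stand (moved over 25 mm) ((not (horizontal distance between floor_white_c0 and head_hole below 0.005 m) and distance of bolt_white_head from where it was at the start of the episode above 0.025 m) or (not (horizontal distance between floor_yellow_c0 and head_hole below 0.005 m) and distance of bolt_yellow_head from where it was at the start of the episode above 0.025 m) or (not (horizontal distance between floor_green_c0 and head_hole below 0.005 m) and distance of bolt_green_head from where it was at the start of the episode above 0.025 m) or (not (horizontal distance between floor_blue_c0 and head_hole below 0.005 m) and distance of bolt_blue_head from where it was at the start of the episode above 0.025 m) or (not (horizontal distance between floor_red_c0 and head_hole below 0.005 m) and distance of bolt_red_head from where it was at the start of the episode above 0.025 m)).
It fails at once if the weight, the setting block or the ring gauge is moved over 25 mm (distance of any of weight, parallel, ringgauge from where it was at the start of the episode above 0.025 m).
It fails at once if the rod is rammed on the head section or a hole floor (over 60 N) (contact force between rod and head above 60 N or contact force between rod and floor_white_c0 above 60 N or contact force between rod and floor_yellow_c0 above 60 N or contact force between rod and floor_green_c0 above 60 N or contact force between rod and floor_blue_c0 above 60 N or contact force between rod and floor_red_c0 above 60 N).
It also fails if it takes over 72 s, if anything falls off the work surface, if the arm or the gripper's body presses on something with over 40 N, if the wrist force passes 120 N, or if a joint passes its speed limit or range.

## Robot

A 6-joint arm with a two-finger parallel gripper is mounted at the origin on the work surface. World frame = base frame: x ahead of the robot, y to its left, z up, the work surface at z = 0. Lengths are in mm, angles in degrees, forces in N, time in s.
With the tool pointing down it reaches from about 300 to 850 mm from the base axis. Payload 4.2 kg.
Tool frame: the origin (TCP) lies between the finger pads; the fingertips stand 19 mm ahead of it and the grasp point (between the pads) is the TCP; z points along the fingers, x is the direction in which the jaws open and shut, and the axes are right-handed (so a half turn about z gives the same grasp; the last joint's range is limited). The gripper opens to 91 mm and grips with 3 to 60 N. Pads are 32 mm wide; open, the fingers measure 118 mm over their backs; the gripper's body (76 mm by 178 mm) begins 60 mm behind the grasp point.
Start: joints at [-77.922, 18.312, 89.639, -0, 72.044, -1.146], TCP at [131.537, -559.767, 232.976] pointing down, gripper open.
Joint ranges: [-177.97, 177.97], [-48.28, 115.42], [12.27, 149.76], [-77.06, 257.06], [2.81, 150.46], [-146.56, 146.56]. Speed limits (degrees/s): [147.25, 147.25, 180, 180, 180, 180].

## Interface

Orientations are given as [roll, pitch, yaw] about the fixed x, y, z axes, in that order (R = Rz(yaw) Ry(pitch) Rx(roll)).
In Python, from workcell import sensors, grab_frame, env gives the robot as it stands.
- The arm moves only by the tool servo_tool, never from a script. Its argument "motion" is one flat list of numbers, 7 for each row, row after row: the shift along the world's x, y, z in mm, then the turn, a rotation vector about the world's x, y, z in rad, then the opening in per cent of the stroke, from 0 (shut) to 100 (fully open). In form: [x, y, z, rx, ry, rz, grip, x, y, z, rx, ry, rz, grip, ...]. A call has 1 to 10 rows; each row shifts and turns the commanded pose from where the row before left it; what a row does not reach is not made up. A row lasts 1/12 s, in which the tool goes at most 41.7 mm and 7.16 degrees, less where a joint would pass 70% of its speed; a pose out of reach is approached as far as the arm can. A call with a gripper value outside its range is refused whole. The fingers move at their own pace and stop on an object; "newtons" is the grip in N (left out, the last holds). Time passes only in rows, so rows that do not move let the fingers close. It gives the time, the measured TCP pose, the force and the opening at its end, in the units of the state.
- sensors.state(): the state, without advancing time (a new reading comes with each control period).
- grab_frame(name): name is "side" or "top" or "wrist"; returns a dict with "image" (420x560x3 uint8, red, green, blue), "depth" (420x560 float32, mm along the optical axis (not along the pixel's ray), 0 where there is no reading), "fx", "fy", "cx", "cy" (pixels), "extrinsics" (4x4, takes a point from camera to world coordinates); the wrist camera has in their place "T_tool_cam" (4x4, takes a point from camera to tool coordinates, whose origin is the TCP and whose axes are the tool frame's). Camera axes: x right, y up, looking along -z (the intrinsics and any distortion apply to the point x, -y, -z); pixel columns grow to the right and rows downward; lengths in mm; the calibration is good to about 2 mm. A picture is of the moment at which its call begins: read the wrist's pose just before it.
- env.job_done(): hands the job in, once; it reports no verdict.
The state is a dict: "time_s": time; "qpos": joint angles; "qvel": joint speeds; "effort": joint torques, N m; "ee_pos": TCP position; "ee_rot": TCP orientation; "force": force on the tool from outside, world axes, zero at the start; "torque": the same for the moment, N m; "gripper_width": finger opening in mm.
Only numpy, scipy, OpenCV 4.12 (cv2) and the standard library are available. Lean on these libraries where they do the work, as an engineer would, in place of code of your own. Each camera call takes 0.05 s, during which the arm holds its last target.

## Working session

There is one attempt and no reset: what is moved stays moved. The work goes in short steps, Python scripts to look and compute and a tool call to move; the robot and the scene stay as the last step left them, time stands still between calls to the robot, and variables do not carry over. Pictures are saved under pics/ and viewed, and the job is handed in when it is done.

Besides the shell and the picture viewer there is one more tool, called after "Request:" as name(argument=value, ...), one argument or row to a line, values as JSON. servo_tool: Moves the arm, as the interface text tells. Its arguments: {"type":"object","properties":{"motion":{"type":"array"},"newtons":{"type":"number"}},"required":["motion"]}

```bash
mkdir -p pics; ls
cat > h.py <<'E'
import numpy as np, cv2, pickle
from workcell import sensors, grab_frame, env
def snap(name,fn):
    s=sensors.state(); f=grab_frame(name); f['state']=s
    pickle.dump(f,open(fn+'.pkl','wb')); cv2.imwrite('pics/'+fn+'.png',f['image'][:,:,::-1]); return f
def load(fn): return pickle.load(open(fn+'.pkl','rb'))
def ext(f):
    if 'extrinsics' in f: return np.array(f['extrinsics'])
    from scipy.spatial.transform import Rotation as R
    T=np.eye(4); s=f['state']; T[:3,:3]=R.from_euler('xyz',s['ee_rot'],degrees=True).as_matrix(); T[:3,3]=s['ee_pos']
    return T@np.array(f['T_tool_cam'])
def ray(f,u,v):
    T=ext(f); d=np.array([(u-f['cx'])/f['fx'],-(v-f['cy'])/f['fy'],-1.]); return T[:3,3],T[:3,:3]@d
def atz(f,u,v,z):
    o,d=ray(f,u,v); return o+d*(z-o[2])/d[2]
def atd(f,u,v):
    o,d=ray(f,u,v); return o+d*f['depth'][int(round(v)),int(round(u))]
def cloud(f):
    h,w=f['depth'].shape; u,v=np.meshgrid(np.arange(w),np.arange(h)); T=ext(f)
    d=np.stack([(u-f['cx'])/f['fx'],-(v-f['cy'])/f['fy'],-np.ones_like(u,float)],-1)
    return T[:3,3]+(d*f['depth'][...,None])@T[:3,:3].T
def crop(fn,u0,v0,u1,v1,k,out):
    im=cv2.imread('pics/'+fn+'.png')[v0:v1,u0:u1]; cv2.imwrite('pics/'+out+'.png',cv2.resize(im,None,fx=k,fy=k,interpolation=cv2.INTER_CUBIC))
E
python3 - <<'E'
from h import *
for n in ['top','side','wrist']:
    f=snap(n,n+'0'); print(n,{k:v for k,v in f.items() if k not in('image','depth')})
E
```

```text
pics
top {'fx': 483.2788078979776, 'fy': 483.2788078979776, 'cx': 274.14731562531773, 'cy': 206.4441211752799, 'extrinsics': array([[-2.49652110e-03,  9.98516383e-01, -5.43948581e-02,
         4.14802530e+02],
       [-9.99841750e-01, -1.53433911e-03,  1.77234268e-02,
        -3.73364406e+01],
       [ 1.76136719e-02,  5.44304971e-02,  9.98362199e-01,
         1.41332782e+03],
       [ 0.00000000e+00,  0.00000000e+00,  0.00000000e+00,
         1.00000000e+00]]), 'state': {'time_s': 0.0, 'qpos': array([-7.79229457e+01,  1.83499814e+01,  8.97060250e+01, -2.31273017e-03,
        7.20444939e+01, -1.14596148e+00]), 'qvel': array([ 0.02768011, -0.08313025,  0.02802631, -0.08119332, -0.07240648,
       -0.05463358]), 'effort': array([-1.81788964e-03, -4.12465203e+01, -2.31972206e+01,  7.27649918e-02,
        4.56630508e-02, -1.36237604e-04]), 'ee_pos': array([ 131.41545982, -559.29222561,  232.1394807 ]), 'ee_rot': array([ 1.79999812e+02,  1.00524240e-01, -7.67762695e+01]), 'force': array([-0.50853732, -0.09735528, -0.12746385]), 'torque': array([-0.03823962, -0.00966518, -0.04183421]), 'gr
[... 1600 characters left out ...]
e+00,
         1.00000000e+00]]), 'state': {'time_s': 0.1, 'qpos': array([-7.79225762e+01,  1.83471216e+01,  8.96982510e+01, -4.47248648e-04,
        7.20468337e+01, -1.14652475e+00]), 'qvel': array([-0.01487535, -0.07652465, -0.27271782, -0.06617216,  0.02539407,
        0.02966034]), 'effort': array([ 1.33636581e-04, -4.13333666e+01, -2.32510132e+01,  7.28654210e-02,
        4.22020792e-02, -5.55460599e-05]), 'ee_pos': array([ 131.43833081, -559.33453321,  232.22083736]), 'ee_rot': array([-1.79998580e+02,  9.21962536e-02, -7.67759121e+01]), 'force': array([-0.01369028, -0.52488736,  0.02978426]), 'torque': array([ 0.00337604, -0.01368477,  0.01515961]), 'gripper_width': 91.25805415727044}}
```

View pics/top0.png

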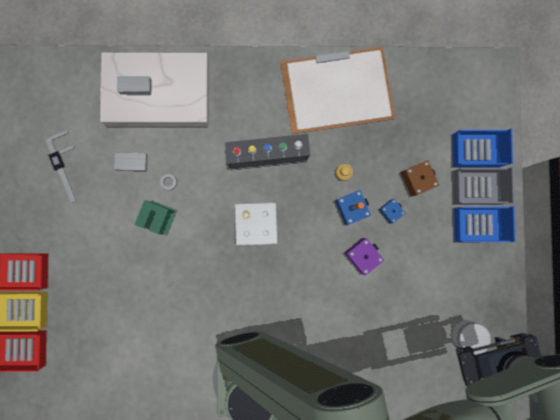

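View pics/side0.png

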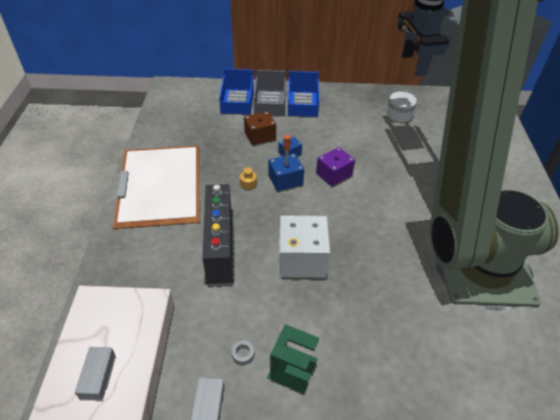

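View pics/wrist0.png

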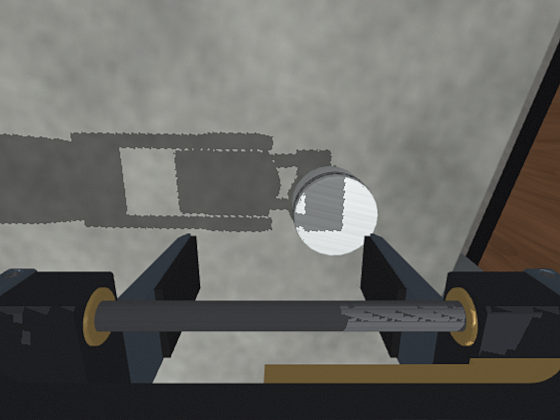

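The top view shows the stand with bolts red, yellow, blue, green and white near (237–298, 150). The head is at (256,224), with its ringed hole at about (246,214). The blue base with the rod is at (353,208), and the bracket is at (155,218). I'll enlarge these.

Run:
```python
from h import *
crop('top0',220,130,390,280,4.5,'t_a'); crop('top0',110,140,310,250,4,'t_b')
f=load('top0')
for n,u,v in [('red',237,152),('yel',252,150),('blu',267,148),('grn',283,147),('wht',298,145),('grip',360,206),('base',350,208),('head',256,224),('brk',150,222),('ring',246,214),('weight',345,172)]:
    print(n,atd(f,u,v).round(1))
```

```text
red [632.1  39.3 121. ]
yel [637.2  -1.1 123.1]
blu [642.7 -41.4 122.7]
grn [645.9 -84.6 120.4]
wht [ 650.5 -124.8  124.9]
grip [ 484.5 -285.5  149.1]
base [ 483.5 -273.7   65.6]
head [438.8 -11.2  96.1]
brk [446.9 297.6   6.5]
ring [467.1  17.2  68.5]
weight [ 585.3 -261.3   62.2]
```

View pics/t_a.png

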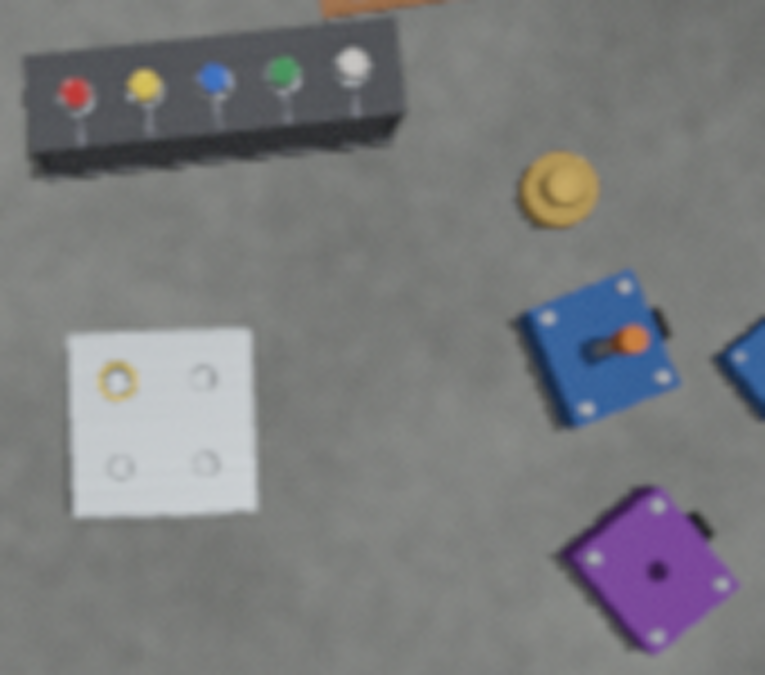

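View pics/t_b.png

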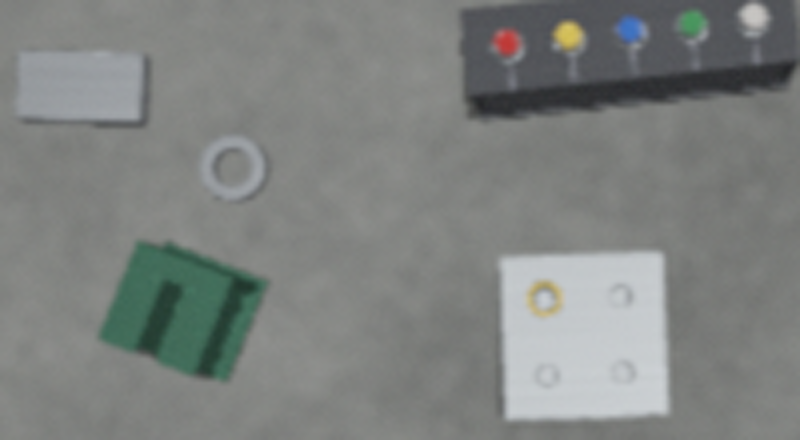

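Run:
```python
from h import *
f=load('top0'); P=cloud(f)
def rect(n,x0,x1,y0,y1,z0,z1,zz):
    m=(P[...,0]>x0)&(P[...,0]<x1)&(P[...,1]>y0)&(P[...,1]<y1)&(P[...,2]>z0)&(P[...,2]<z1)
    q=P[m]; r=cv2.minAreaRect(q[:,:2].astype(np.float32)); print(n,m.sum(),np.median(q[:,2]).round(1),np.round(r[0],1),np.round(r[1],1),round(r[2],1))
rect('head',350,520,-90,70,88,105,95)
rect('base',420,560,-330,-210,53,68,60)
rect('stand',580,720,-180,110,93,106,100)
rect('brk',380,540,200,360,92,106,100)
print('grip top',atz(f,360.4,205.3,155))
c=lambda u,v:(220+u/4.5,130+v/4.5)
for n,(u,v),z in [('ring',c(118,381),95),('hole+-',c(203,378),95),('hole-+',c(120,467),95),('hole--',c(206,464),95),('red',c(75,94),120),('yel',c(144,85),120),('blu',c(214,78),120),('grn',c(284,71),120),('wht',c(352,64),120),
 ('b1',c(548,318),60),('b2',c(625,287),60),('b3',c(663,377),60),('b4',c(586,408),60)]:
    print(n,atz(f,u,v,z).round(1))
d=lambda u,v:(110+u/4,140+v/4)
for n,(u,v) in [('bk slot far',d(172,285)),('slot near',d(150,350)),('c1',d(138,241)),('c2',d(100,340))]: print(n,atz(f,u,v,100).round(1))
```

```text
head 1538 95.6 [440.3 -10.9] [110.  109.9] 1.8
base 642 60.4 [ 486.9 -286.2] [80.  71.1] 21.9
stand 1597 100.6 [645.6 -43.1] [ 61.6 230.1] 6.1
brk 587 100.6 [459.  272.3] [71.5 72.6] 68.1
grip top [ 486.01264996 -285.40417991  155.        ]
ring [464.3  15.5  95. ]
hole+- [466. -36.  95.]
hole-+ [412.3  14.2  95. ]
hole-- [413.9 -37.8  95. ]
red [635.3  40.3 120. ]
yel [640.8  -1.  120. ]
blu [645.  -42.9 120. ]
grn [649.3 -84.9 120. ]
wht [ 653.5 -125.8  120. ]
b1 [ 504.5 -251.7   60. ]
b2 [ 523.9 -300.3   60. ]
b3 [ 467.5 -323.4   60. ]
b4 [ 448.2 -274.9   60. ]
bk slot far [473.8 267.6 100. ]
slot near [429.9 281.9 100. ]
c1 [503.7 290.8 100. ]
c2 [436.7 315.6 100. ]
```

Request:
servo_tool(
  motion=[25,19,2,0,0,0.12,60,25,19,2,0,0,0.12,60,25,19,2,0,0,0.12,60,25,19,2,0,0,0.12,60,25,19,2,0,0,0.12,60,25,19,2,0,0,0.12,60,25,19,2,0,0,0.12,60,25,19,2,0,0,0.12,60,25,19,2,0,0,0.12,60,25,19,2,0,0,0.12,60],
)

```text
time_s: 0.98
ee_pos: [382.4, -368.5, 252.9]
ee_rot: [-180.0, 0.0, -7.7]
force: [-0.3, 0.1, -0.5]
gripper_width: 54.7
```

Request:
servo_tool(
  motion=[25,21,2,0,0,0.12,60,25,21,2,0,0,0.12,60,25,21,2,0,0,0,60,25,21,2,0,0,0,60,0,0,0,0,0,0,60,0,0,0,0,0,0,60,0,0,0,0,0,0,60],
)

```text
time_s: 1.57
ee_pos: [481.0, -285.9, 260.6]
ee_rot: [-180.0, 0.1, 5.8]
force: [-0.7, -0.5, -0.8]
gripper_width: 54.8
```

Run:
```python
from h import *
f=snap('wrist','w1'); s=f['state']; print(s['time_s'],s['ee_pos'],s['ee_rot'],s['force'],s['qpos'])
```

```text
1.5667 [ 481.04562784 -285.85494777  260.57042815] [-1.79993269e+02  6.85737654e-02  5.75824843e+00] [-0.70271817 -0.50209758 -0.81397383] [-3.18772478e+01  1.60255964e+01  8.89166749e+01 -3.78117094e-02
  7.51161465e+01 -3.76257613e+01]
```

View pics/w1.png

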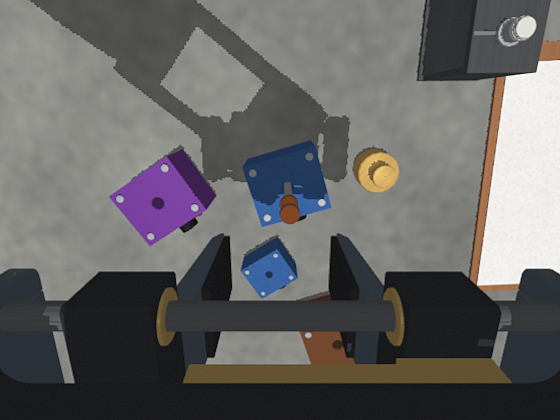

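The wrist view shows the orange grip at about (290,203) on the blue base, just ahead of the fingers. I'll measure it against the top-camera fix.

Run:
```python
from h import *
f=load('w1'); crop('w1',230,130,350,310,4,'w1a'); P=cloud(f)
def rect(n,x0,x1,y0,y1,z0,z1):
    m=(P[...,0]>x0)&(P[...,0]<x1)&(P[...,1]>y0)&(P[...,1]<y1)&(P[...,2]>z0)&(P[...,2]<z1)
    q=P[m]; r=cv2.minAreaRect(q[:,:2].astype(np.float32)); print(n,m.sum(),np.median(q[:,2]).round(1),np.round(r[0],1),np.round(r[1],1),round(r[2],1))
rect('base',420,560,-335,-220,56,64)
rect('grip',460,520,-320,-260,150,162)
m=(P[...,2]>118)&(P[...,2]<148)&(abs(P[...,0]-487)<25)&(abs(P[...,1]+286)<25)
q=P[m]; print(len(q),q.min(0),q.max(0))
print(atd(f,291,200),atd(f,291,215))
```

```text
base 4191 60.0 [ 488.9 -285.4] [80.  70.5] 22.4
grip 317 154.9 [ 488.7 -284.7] [15.5 15.7] 66.2
151 [ 481.09495227 -283.86862302  118.64207849] [ 496.36347348 -276.93952019  146.57754892]
[ 489.91189988 -277.39514111  139.23297351] [ 490.28714879 -285.29808504  155.69949569]
```

View pics/w1a.png

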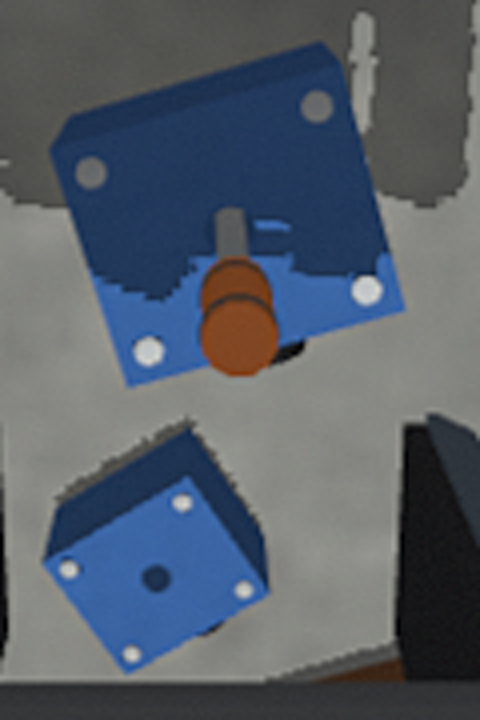

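Request:
servo_tool(
  motion=[4,0.5,-10,0,0,0,60,3.5,0.5,-15,0,0,0,60,0,0,-20,0,0,0,60,0,0,-20,0,0,0,60,0,0,-20,0,0,0,60,0,0,-20,0,0,0,60,0,0,-14,0,0,0,60,0,0,-6,0,0,0,60,0,0,0,0,0,0,60],
)

```text
time_s: 2.37
ee_pos: [487.5, -284.8, 134.1]
ee_rot: [-179.9, 0.2, 5.6]
force: [-0.7, 0.2, 0.2]
gripper_width: 54.8
```

Request:
servo_tool(
  motion=[0,0,0,0,0,0,15,0,0,0,0,0,0,15,0,0,0,0,0,0,0,0,0,0,0,0,0,0,0,0,0,0,0,0,0,0,0,0,0,0,0,0],
  newtons=20,
)

```text
time_s: 2.87
ee_pos: [489.2, -284.8, 136.4]
ee_rot: [180.0, -0.0, 5.7]
force: [0.5, -0.8, 0.5]
gripper_width: 17.5
```

Request:
servo_tool(
  motion=[0,0,0,0,0,0,0,0,0,0,0,0,0,0,0,0,0,0,0,0,0],
)

```text
time_s: 3.12
ee_pos: [489.1, -284.9, 136.3]
ee_rot: [180.0, -0.0, 5.7]
force: [-0.5, 0.4, 2.7]
gripper_width: 15.7
```

Run:
```python
from h import *
f=snap('wrist','w2'); s=f['state']; print(s['time_s'],s['ee_pos'],s['ee_rot'],s['force'],s['gripper_width'])
snap('side','s2'); crop('s2',230,60,360,200,5,'s2a')
```

```text
3.1167 [ 489.11771782 -284.85160584  136.33011396] [ 1.79977256e+02 -2.01257529e-02  5.73889330e+00] [-0.51111536  0.37112144  2.65685702] 15.740739401639816
```

View pics/w2.png

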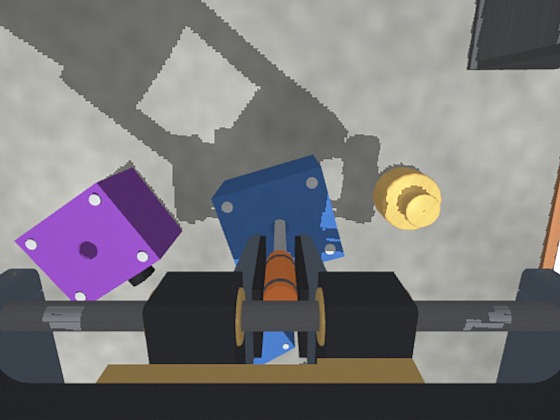

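View pics/s2a.png

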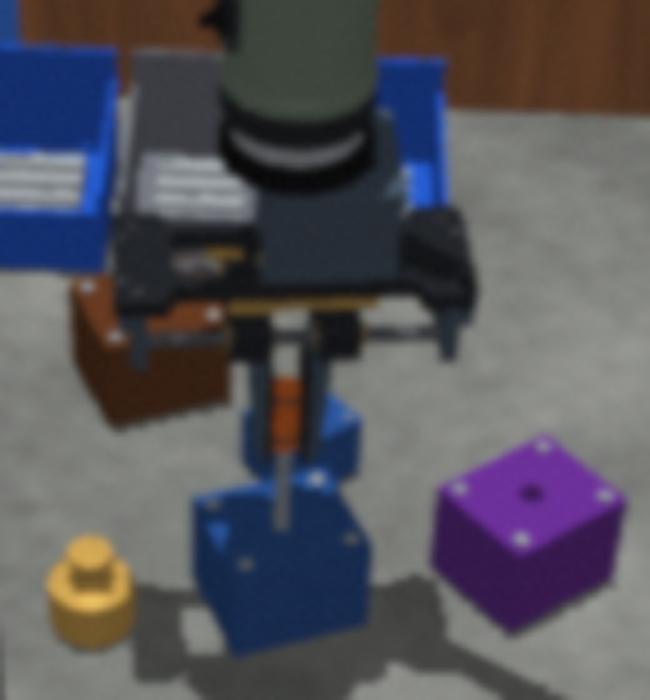

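Request:
servo_tool(
  motion=[0,0,6,0,0,0,0,0,0,12,0,0,0,0,0,0,16,0,0,0,0,0,0,20,0,0,0,0,0,0,20,0,0,0,0,0,0,20,0,0,0,0,0,0,20,0,0,0,0,0,0,6,0,0,0,0,0,0,0,0,0,0,0],
)

```text
time_s: 3.97
ee_pos: [489.7, -285.2, 257.6]
ee_rot: [179.9, -0.2, 5.7]
force: [0.4, -0.2, -1.0]
gripper_width: 15.7
```

Request:
servo_tool(
  motion=[-2,12,0,0,0,0,0,-2,25,0,0,0,0,0,-3,25,0,0,0,0,0,-3,28,0,0,0,0,0,-3,28,0,0,0,0,0,-3,28,0,0,0,0,0,-3,28,0,0,0,0,0,-2,25,0,0,0,0,0,-1,15,0,0,0,0,0,0,6,0,0,0,0,0],
)

```text
time_s: 4.8
ee_pos: [465.2, -62.0, 254.4]
ee_rot: [-179.9, 0.2, 5.9]
force: [-0.6, -0.5, -0.4]
gripper_width: 15.3
```

Request:
servo_tool(
  motion=[0,0,0,0,0,0,0,0,0,0,0,0,0,0,0,0,0,0,0,0,0],
)

```text
time_s: 5.05
ee_pos: [466.9, -65.4, 255.4]
ee_rot: [180.0, 0.1, 5.7]
force: [0.0, -0.3, -0.2]
gripper_width: 15.1
```

Run:
```python
from h import *
f=snap('wrist','w3'); s=f['state']; print(s['time_s'],s['ee_pos'],s['ee_rot'],s['force'],s['gripper_width'])
snap('side','s3'); crop('s3',200,60,360,280,3,'s3a')
```

```text
5.05 [466.8742845  -65.38879834 255.43088231] [1.79988844e+02 5.43128808e-02 5.69475863e+00] [ 0.04079282 -0.25398688 -0.18085511] 15.059170259761016
```

View pics/w3.png

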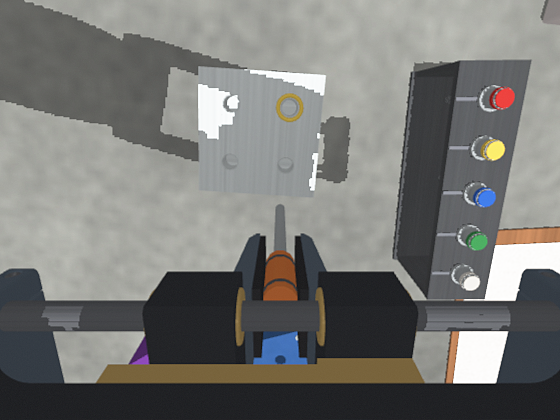

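View pics/s3a.png

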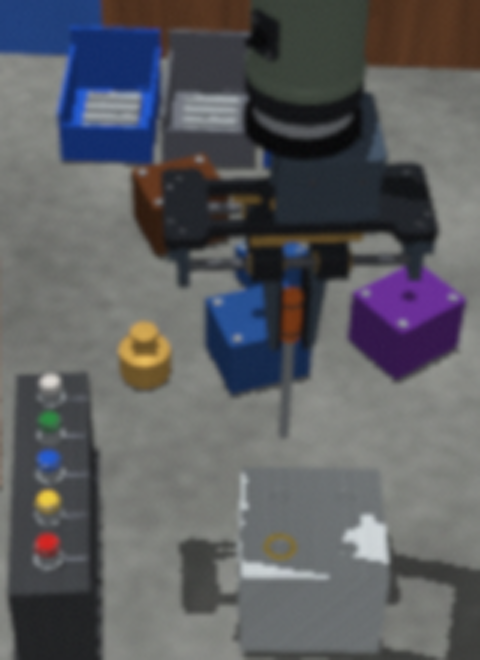

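The rod is held upright with its tip at about (280,207). The ringed hole is at about (289,107), and the bolts are at the right. I'll enlarge and measure.

Run:
```python
from h import *
f=load('w3'); crop('w3',190,60,340,250,4,'w3a'); P=cloud(f)
def rect(n,x0,x1,y0,y1,z0,z1):
    m=(P[...,0]>x0)&(P[...,0]<x1)&(P[...,1]>y0)&(P[...,1]<y1)&(P[...,2]>z0)&(P[...,2]<z1)
    q=P[m]; r=cv2.minAreaRect(q[:,:2].astype(np.float32)); print(n,m.sum(),np.median(q[:,2]).round(1),np.round(r[0],1),np.round(r[1],1),round(r[2],1))
rect('head',360,540,-90,80,91,99)
rect('stand',590,740,-200,110,96,104)
print('tip z129',atz(f,280,207,129),'ring',atz(f,289,107,95))
im=cv2.cvtColor(f['image'],cv2.COLOR_RGB2HSV); 
m=((im[...,0]>15)&(im[...,0]<35)&(im[...,1]>100)).astype(np.uint8); m[:80]=0;m[135:]=0;m[:,:265]=0;m[:,320:]=0
c=max(cv2.findContours(m,0,1)[0],key=cv2.contourArea); e=cv2.fitEllipse(c); print(e,atz(f,*e[0],95))
# shaft points
for z0 in (140,160,180,200,220):
    m=(abs(P[...,2]-z0)<8)&(abs(P[...,0]-467)<20)&(abs(P[...,1]+65)<30); q=P[m]
    if len(q): print(z0,len(q),q.mean(0).round(1),q[:,0].min().round(1),q[:,0].max().round(1),q[:,1].max().round(1))
```

```text
head 14212 95.0 [441.7  -9.7] [110.5 110.5] 2.0
stand 13207 100.0 [647.6 -41.4] [ 62.  230.3] 6.1
tip z129 [467.31716606 -65.58440805 129.        ] ring [467.00014927  17.3962848   95.        ]
((289.2393798828125, 107.25689697265625), (25.981761932373047, 27.4215030670166), 2.6804862022399902) [467.2355544   17.20017869  95.        ]
140 50 [466.3 -62.8 140.5] 462.9 470.5 -61.8
160 65 [466.6 -62.8 160.3] 463.2 470.4 -61.8
180 78 [466.4 -62.9 180. ] 462.9 470.1 -61.6
200 103 [466.7 -62.9 200.2] 463.2 470.6 -61.7
220 107 [466.6 -62.8 218.8] 463.0 470.4 -61.6
```

View pics/w3a.png

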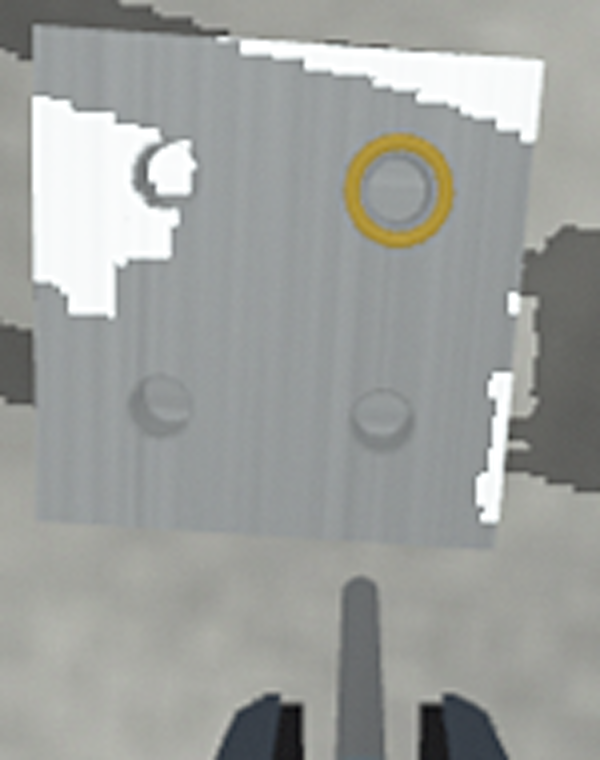

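Request:
servo_tool(
  motion=[0.3,8,0,0,0,0,0,0,15,0,0,0,0,0,0,20,0,0,0,0,0,0,20,0,0,0,0,0,0,13,0,0,0,0,0,0,6.8,0,0,0,0,0,0,0,-10,0,0,0,0,0,0,-10,0,0,0,0,0,0,0,0,0,0,0,0,0,0,0,0,0,0],
)

```text
time_s: 5.98
ee_pos: [466.7, 17.4, 234.8]
ee_rot: [-180.0, 0.2, 5.7]
force: [0.9, -0.0, -0.3]
gripper_width: 15.6
```

Run:
```python
from h import *
f=snap('wrist','w4'); s=f['state']; print(s['time_s'],s['ee_pos'],s['ee_rot'],s['force'],s['gripper_width'])
crop('w4',220,140,340,270,5,'w4a')
snap('side','s4'); crop('s4',250,130,360,290,4,'s4a')
P=cloud(f)
for z0 in (125,150,180,200):
    m=(abs(P[...,2]-z0)<8)&(abs(P[...,0]-467)<20)&(abs(P[...,1]-17)<30); q=P[m]
    if len(q): print(z0,len(q),q.mean(0).round(1),q[:,0].min().round(1),q[:,0].max().round(1),q[:,1].max().round(1))
```

```text
5.9833 [466.65204238  17.35480015 234.7726232 ] [-1.79999685e+02  1.51608977e-01  5.67100903e+00] [ 0.87884867 -0.02605955 -0.29727877] 15.56444234225156
125 52 [466.   19.9 125.3] 462.6 470.1 21.0
150 66 [466.2  19.9 149.9] 462.6 469.9 21.0
180 104 [466.5  19.9 180.4] 462.8 470.3 21.1
200 100 [466.4  20.  198.5] 462.8 470.0 21.4
```

View pics/w4a.png

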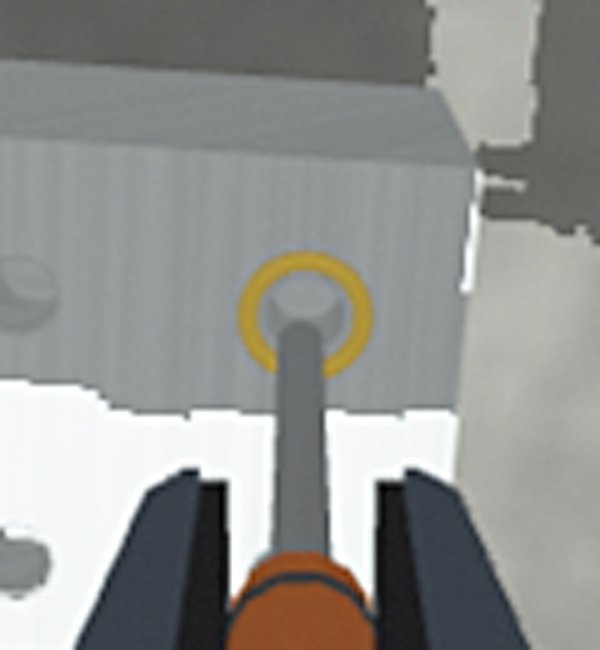

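View pics/s4a.png

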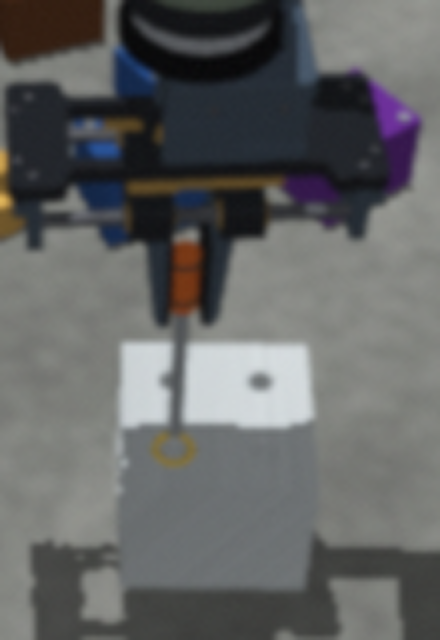

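Request:
servo_tool(
  motion=[0.5,0,-8,0,0,0,0,0,0,-8,0,0,0,0,0,0,-8,0,0,0,0,0,0,-8,0,0,0,0,0,0,-6,0,0,0,0,0,0,-4,0,0,0,0,0,0,-3,0,0,0,0,0,0,-3,0,0,0,0,0,0,0,0,0,0,0],
)

```text
time_s: 6.83
ee_pos: [467.6, 18.0, 187.5]
ee_rot: [-180.0, 0.0, 5.7]
force: [-0.2, 0.6, -0.6]
gripper_width: 15.5
```

Request:
servo_tool(
  motion=[0,0,-2,0,0,0,0,0,0,-2,0,0,0,0,0,0,-1,0,0,0,0,0,0,-1,0,0,0,0,0,0,-1,0,0,0,0,0,0,-1,0,0,0,0,0,0,-1,0,0,0,0,0,0,0,0,0,0,0],
)

```text
time_s: 7.5
ee_pos: [467.7, 18.0, 178.8]
ee_rot: [-180.0, 0.0, 5.7]
force: [0.2, -0.2, -1.2]
gripper_width: 15.4
```

Request:
servo_tool(
  motion=[0,0,-2,0,0,0,0,0,0,-1,0,0,0,0,0,0,-1,0,0,0,0,0,0,-1,0,0,0,0,0,0,-1,0,0,0,0,0,0,-1,0,0,0,0,0,0,-1,0,0,0,0,0,0,0,0,0,0,0],
)

```text
time_s: 8.17
ee_pos: [467.7, 18.0, 170.8]
ee_rot: [-180.0, 0.0, 5.7]
force: [0.4, -0.4, -0.5]
gripper_width: 15.3
```

Request:
servo_tool(
  motion=[0,0,-2,0,0,0,0,0,0,-1,0,0,0,0,0,0,-1,0,0,0,0,0,0,-1,0,0,0,0,0,0,-1,0,0,0,0,0,0,-1,0,0,0,0,0,0,-1,0,0,0,0,0,0,0,0,0,0,0],
)

```text
time_s: 8.83
ee_pos: [467.7, 18.0, 162.8]
ee_rot: [-180.0, 0.0, 5.7]
force: [-0.3, 0.2, -0.6]
gripper_width: 15.5
```

Request:
servo_tool(
  motion=[0,0,-2,0,0,0,0,0,0,-1,0,0,0,0,0,0,-1,0,0,0,0,0,0,-1,0,0,0,0,0,0,-1,0,0,0,0,0,0,0,0,0,0,0,0,0,0,0,0,0,0],
)

```text
time_s: 9.42
ee_pos: [468.0, 18.0, 157.3]
ee_rot: [180.0, -0.0, 5.7]
force: [-0.5, -0.7, 3.1]
gripper_width: 15.5
```

Request:
servo_tool(
  motion=[0,0,-0.7,0,0,0,0,0,0,0,0,0,0,0,0,0,0,0,0,0,0],
)

```text
time_s: 9.67
ee_pos: [468.2, 18.0, 157.2]
ee_rot: [180.0, -0.1, 5.7]
force: [-1.5, 0.4, 7.3]
gripper_width: 15.5
```

Run:
```python
from h import *
f=snap('wrist','w5'); s=f['state']; print(s['time_s'],s['ee_pos'],s['ee_rot'],s['force'],s['gripper_width'])
crop('w5',220,140,340,270,5,'w5a')
```

```text
9.6667 [468.18910401  18.03756705 157.21544554] [ 1.79992681e+02 -7.52773585e-02  5.73169386e+00] [-1.54508623  0.3962194   7.32377834] 15.453180189500232
```

View pics/w5a.png

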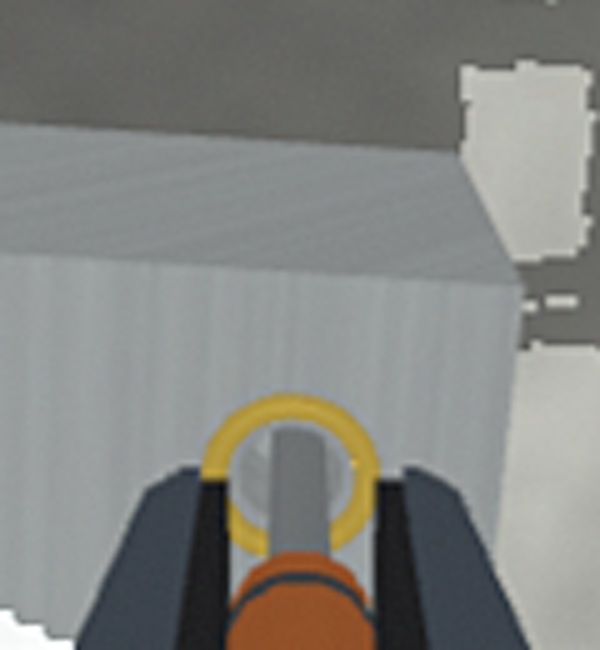

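Request:
servo_tool(
  motion=[0,0,5,0,0,0,0,0,0,10,0,0,0,0,0,0,15,0,0,0,0,0,0,20,0,0,0,0,0,0,20,0,0,0,0,0,0,20,0,0,0,0,0,0,9.7,0,0,0,0,0,0,0,0,0,0,0],
)

```text
time_s: 10.38
ee_pos: [469.1, 18.1, 258.0]
ee_rot: [180.0, -0.3, 5.7]
force: [-0.0, -0.1, -0.5]
gripper_width: 16.0
```

Request:
servo_tool(
  motion=[1.2,-15,0,0,0,0,0,2.5,-30,0,0,0,0,0,2.5,-35,0,0,0,0,0,2.5,-35,0,0,0,0,0,2.5,-35,0,0,0,0,0,2.5,-35,0,0,0,0,0,2.5,-35,0,0,0,0,0,2.5,-35,0,0,0,0,0,2.5,-30,0,0,0,0,0,0,-12.8,0,0,0,0,0],
)

```text
time_s: 11.22
ee_pos: [488.6, -283.2, 253.9]
ee_rot: [-180.0, 0.1, 5.6]
force: [0.4, -0.4, -0.6]
gripper_width: 15.6
```

Request:
servo_tool(
  motion=[0,-5,0,0,0,0,0,0,0,0,0,0,0,0,0,0,-12,0,0,0,0,0,0,-18,0,0,0,0,0,0,-18,0,0,0,0,0,0,-8,0,0,0,0,0,0,0,0,0,0,0,0,0,0,0,0,0,0],
)

```text
time_s: 11.88
ee_pos: [489.2, -283.7, 200.1]
ee_rot: [-180.0, 0.0, 5.8]
force: [0.1, -0.2, -1.1]
gripper_width: 15.6
```

Run:
```python
from h import *
f=snap('wrist','w6'); s=f['state']; print(s['time_s'],s['ee_pos'],s['ee_rot'],s['force'],s['gripper_width'])
crop('w6',200,120,350,290,4,'w6a')
P=cloud(f)
for z0 in (85,100,120,150):
    m=(abs(P[...,2]-z0)<8)&(abs(P[...,0]-489)<20)&(abs(P[...,1]+285)<30); q=P[m]
    if len(q): print(z0,len(q),q.mean(0).round(1),q[:,0].min().round(1),q[:,0].max().round(1),q[:,1].max().round(1))
```

```text
11.8833 [ 489.15362083 -283.70144103  200.12626211] [-1.79967778e+02  9.61484574e-03  5.79864191e+00] [ 0.09214121 -0.22943573 -1.079617  ] 15.624715918684156
85 52 [ 488.6 -281.1   84.8] 485.3 492.0 -280.1
100 61 [ 489.1 -281.1  100.4] 485.5 492.8 -280.1
120 75 [ 488.8 -281.1  120.4] 485.2 492.5 -279.9
150 112 [ 489.1 -281.1  150. ] 485.5 492.9 -279.9
```

View pics/w6a.png

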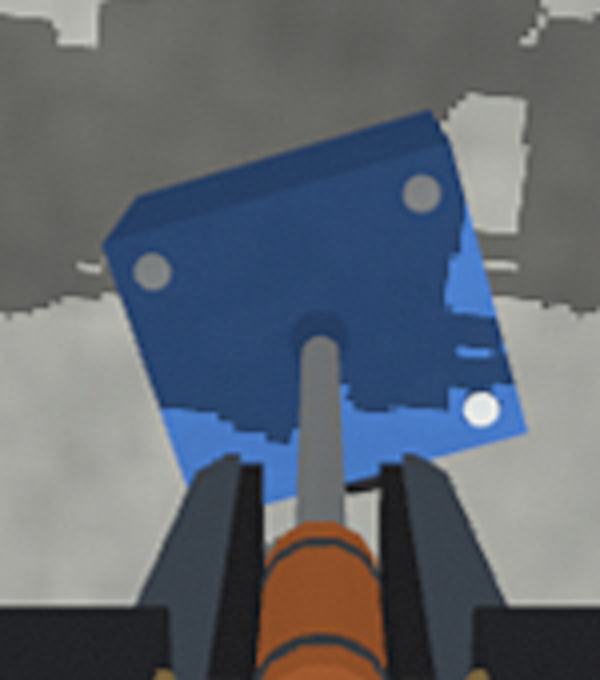

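Request:
servo_tool(
  motion=[0,-1.2,0,0,0,0,0,0,0,-6,0,0,0,0,0,0,-8,0,0,0,0,0,0,-10,0,0,0,0,0,0,-10,0,0,0,0,0,0,-10,0,0,0,0,0,0,-10,0,0,0,0,0,0,-5,0,0,0,0,0,0,0,0,0,0,0],
)

```text
time_s: 12.68
ee_pos: [488.2, -285.5, 139.1]
ee_rot: [-179.9, 0.1, 5.7]
force: [0.6, 0.1, -0.4]
gripper_width: 15.5
```

Request:
servo_tool(
  motion=[0,0,-1,0,0,0,0,0,0,-1,0,0,0,0,0,0,-1,0,0,0,0,0,0,-0.7,0,0,0,0,0,0,0,0,0,0,0,0,0,0,0,0,0,0],
)

```text
time_s: 13.18
ee_pos: [489.1, -286.0, 137.5]
ee_rot: [180.0, -0.0, 5.7]
force: [-0.8, 0.1, -0.7]
gripper_width: 15.7
```

Request:
servo_tool(
  motion=[0,0,-1,0,0,0,0,0,0,0,0,0,0,0,0,0,0,0,0,0,20,0,0,0,0,0,0,30,0,0,0,0,0,0,40,0,0,0,0,0,0,50,0,0,0,0,0,0,50],
)

```text
time_s: 13.77
ee_pos: [489.1, -286.0, 136.3]
ee_rot: [180.0, -0.0, 5.7]
force: [0.4, 0.7, -0.2]
gripper_width: 42.1
```

Request:
servo_tool(
  motion=[0,0,8,0,0,0,50,0,0,15,0,0,0,50,0,0,20,0,0,0,50,0,0,20,0,0,0,50,0,0,20,0,0,0,50,0,0,20,0,0,0,50,0,0,12,0,0,0,50,0,0,0,0,0,0,50],
)

```text
time_s: 14.43
ee_pos: [490.4, -286.8, 255.0]
ee_rot: [179.8, -0.3, 5.7]
force: [-0.4, 0.4, 0.5]
gripper_width: 45.6
```

Run:
```python
from h import *
f=snap('wrist','w7'); s=f['state']; print(s['time_s'],s['ee_pos'],s['ee_rot'],s['force'],s['gripper_width'])
crop('w7',200,120,350,290,4,'w7a')
P=cloud(f)
for z0 in (85,100,120,140,155):
    m=(abs(P[...,2]-z0)<4)&(abs(P[...,0]-489)<20)&(abs(P[...,1]+285)<30); q=P[m]
    if len(q): print(z0,len(q),q.mean(0).round(1),q[:,0].min().round(1),q[:,0].max().round(1),q[:,1].max().round(1))
m=(abs(P[...,0]-489)<20)&(abs(P[...,1]+285)<30)&(P[...,2]<175); print(np.percentile(P[m][:,2],99.5))
```

```text
14.4333 [ 490.37301341 -286.77590568  255.04946752] [179.75775165  -0.32480703   5.73015938] [-0.36861701  0.38016631  0.48282665] 45.561011015128095
85 15 [ 488.9 -283.4   85.5] 485.7 492.7 -282.5
100 7 [ 488.6 -282.8   98.5] 486.7 490.5 -282.3
120 34 [ 487.7 -280.4  120.9] 481.0 495.6 -278.4
140 49 [ 488.7 -280.4  139.8] 481.5 496.2 -278.6
155 317 [ 489.2 -285.7  154.7] 481.6 497.1 -278.2
155.93648997751404
```

View pics/w7a.png

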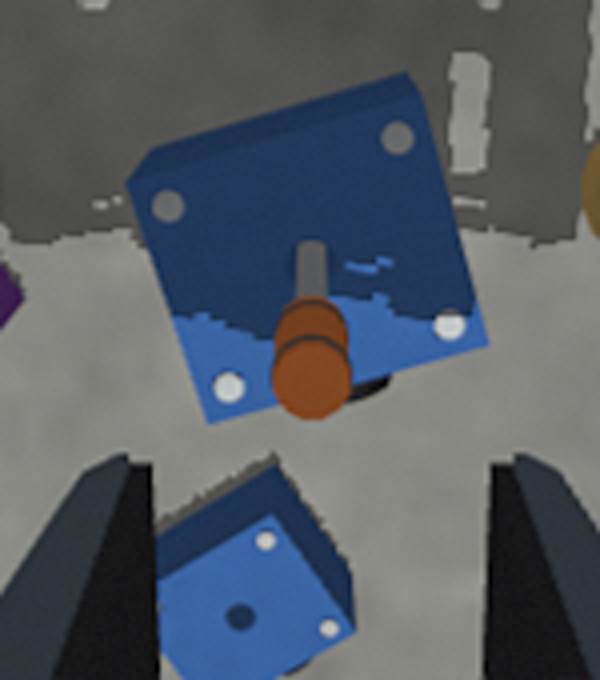

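Request:
servo_tool(
  motion=[10,12,0,0,0,0,50,18,22,0,0,0,0,50,22,27,0,0,0,0,50,24,29,0,0,0,0,50,24,30,0,0,0,0,50,24,30,0,0,0,0,50,20,25,0,0,0,0,50,12,15,0,0,0,0,50,4,5,0,0,0,0,50,0,0,0,0,0,0,50],
)

```text
time_s: 15.32
ee_pos: [647.2, -89.8, 249.6]
ee_rot: [-180.0, 0.1, 5.9]
force: [-0.0, 0.1, -0.7]
gripper_width: 45.5
```

Request:
servo_tool(
  motion=[0,0,0,0,0,0,50,0,0,0,0,0,0,50],
)

```text
time_s: 15.48
ee_pos: [646.0, -92.2, 251.0]
ee_rot: [180.0, 0.1, 5.7]
force: [-0.1, -0.3, -0.0]
gripper_width: 45.8
```

Run:
```python
from h import *
f=snap('wrist','w8'); s=f['state']; print(s['time_s'],s['ee_pos'],s['ee_rot'],s['force'],s['gripper_width'],s['qpos'])
P=cloud(f)
def rect(n,x0,x1,y0,y1,z0,z1):
    m=(P[...,0]>x0)&(P[...,0]<x1)&(P[...,1]>y0)&(P[...,1]<y1)&(P[...,2]>z0)&(P[...,2]<z1)
    q=P[m]; r=cv2.minAreaRect(q[:,:2].astype(np.float32)); print(n,m.sum(),np.median(q[:,2]).round(1),np.round(r[0],1),np.round(r[1],1),round(r[2],1))
rect('stand',590,740,-200,110,97,103)
rect('blue',630,670,-60,-25,117,123)
rect('yel',630,670,-20,20,117,123)
rect('red',620,660,20,60,117,123)
```

```text
15.4833 [646.04486757 -92.24121956 250.98669808] [1.79980972e+02 6.88944422e-02 5.65352739e+00] [-0.11749131 -0.33533675 -0.00829519] 45.76159239796662 [-9.11793727e+00  2.49474196e+01  7.67518807e+01 -3.67198832e-02
  7.83624680e+01 -1.47640496e+01]
stand 15339 100.0 [647.7 -42.4] [ 60.2 228.7] 6.2
blue 346 120.9 [647.3 -41.5] [16.8 16.8] 6.5
yel 399 120.9 [6.432e+02 4.000e-01] [16.9 16.7] 5.7
red 462 120.8 [638.4  42. ] [16.9 16.9] 5.4
```

View pics/w8.png

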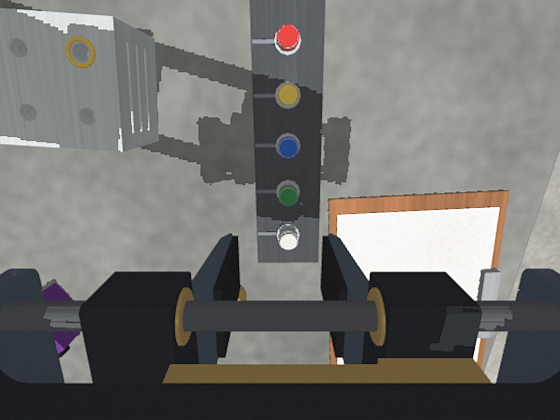

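Request:
servo_tool(
  motion=[1.3,10,0,0,0,0,50,0,18,0,0,0,0,50,0,15,-5,0,0,0,50,0,7.7,-15,0,0,0,50,0,0,-20,0,0,0,50,0,0,-20,0,0,0,50,0,0,-20,0,0,0,50,0,0,-15,0,0,0,50,0,0,0,0,0,0,50,0,0,0,0,0,0,50],
)

```text
time_s: 16.37
ee_pos: [647.7, -39.9, 155.7]
ee_rot: [-180.0, 0.1, 5.7]
force: [0.7, -0.1, 0.5]
gripper_width: 45.3
```

Run:
```python
from h import *
f=snap('wrist','w9'); s=f['state']; print(s['time_s'],s['ee_pos'],s['ee_rot'],s['force'],s['gripper_width'])
```

```text
16.3667 [647.74783602 -39.85207847 155.6878384 ] [-1.79976937e+02  9.49159285e-02  5.73711449e+00] [ 0.73599452 -0.082737    0.49427101] 45.3301287391139
```

View pics/w9.png

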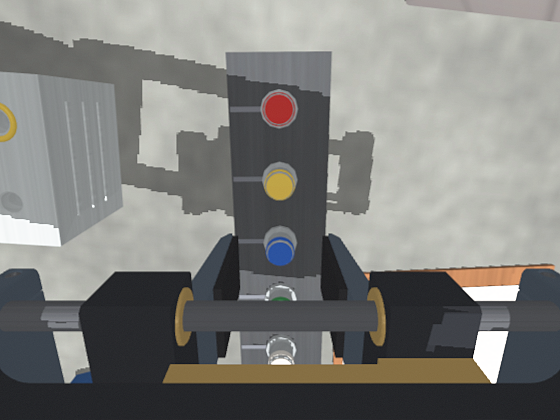

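Run:
```python
from h import *
f=load('w9'); P=cloud(f)
m=(abs(P[...,0]-647)<14)&(abs(P[...,1]+41)<14)&(abs(P[...,2]-120)<4); r=cv2.minAreaRect(P[m][:,:2].astype(np.float32)); print(m.sum(),r,np.median(P[m][:,2]))
```

```text
633 ((647.5921020507812, -40.55600357055664), (17.26713752746582, 16.70735740661621), 8.167729377746582) 120.97419726407657
```

Request:
servo_tool(
  motion=[-0.3,-1.6,-8,0,0,0,50,0,0,-10,0,0,0,50,0,0,-8,0,0,0,50,0,0,-4.2,0,0,0,50,0,0,0,0,0,0,50,0,0,0,0,0,0,50],
)

```text
time_s: 16.92
ee_pos: [647.9, -41.9, 125.7]
ee_rot: [-180.0, 0.0, 5.7]
force: [0.6, -0.7, -0.5]
gripper_width: 45.4
```

Request:
servo_tool(
  motion=[0,0.7,0,0,0,0,20,0,0,0,0,0,0,20,0,0,0,0,0,0,0,0,0,0,0,0,0,0,0,0,0,0,0,0,0,0,0,0,0,0,0,0,0,0,0,0,0,0,0,0,0,0,0,0,0,0],
  newtons=30,
)

```text
time_s: 17.58
ee_pos: [648.1, -41.1, 126.3]
ee_rot: [180.0, -0.0, 5.7]
force: [-0.1, 0.5, 1.0]
gripper_width: 15.4
```

Request:
servo_tool(
  motion=[0,0,3,0,0,0,0,0,0,6,0,0,0,0,0,0,10,0,0,0,0,0,0,15,0,0,0,0,0,0,20,0,0,0,0,0,0,20,0,0,0,0,0,0,20,0,0,0,0,0,0,12,0,0,0,0,0,0,0,0,0,0,0,0,0,0,0,0,0,0],
)

```text
time_s: 18.42
ee_pos: [648.3, -41.2, 233.2]
ee_rot: [180.0, -0.1, 5.7]
force: [0.0, -0.8, -1.4]
gripper_width: 15.9
```

Run:
```python
from h import *
f=snap('wrist','w10'); s=f['state']; print(s['time_s'],s['ee_pos'],s['ee_rot'],s['force'],s['gripper_width'])
snap('side','s10'); crop('s10',150,80,320,290,4,'s10a')
```

```text
18.4167 [648.30366069 -41.17749856 233.18347065] [ 1.79978021e+02 -1.24165618e-01  5.73174175e+00] [ 0.04895423 -0.80376663 -1.39067801] 15.854473585402044
```

View pics/w10.png

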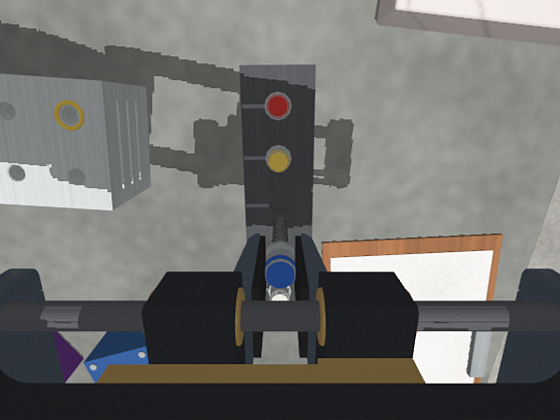

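View pics/s10a.png

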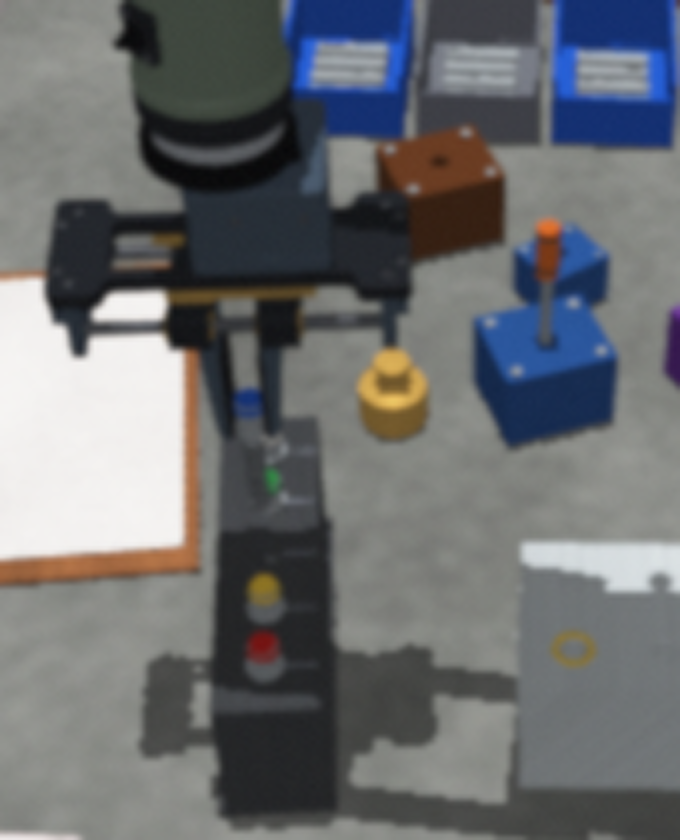

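Request:
servo_tool(
  motion=[-8,10,0,0,0,0,0,-15,18,0,0,0,0,0,-20,25,0,0,0,0,0,-24,30,0,0,0,0,0,-24,30,0,0,0,0,0,-24,30,0,0,0,0,0,-24,30,0,0,0,0,0,-22,28,0,0,0,0,0,-17,22,0,0,0,0,0,-10,13,0,0,0,0,0],
)

```text
time_s: 19.35
ee_pos: [456.4, 196.9, 231.3]
ee_rot: [-180.0, 0.2, 5.9]
force: [0.2, -0.1, -0.8]
gripper_width: 16.2
```

Request:
servo_tool(
  motion=[0,0,0,0,0,0,0,0,0,0,0,0,0,0,0,0,0,0,0,0,0],
)

```text
time_s: 19.6
ee_pos: [459.9, 194.5, 231.7]
ee_rot: [180.0, 0.0, 5.7]
force: [0.5, -0.3, -0.6]
gripper_width: 15.7
```

Run:
```python
from h import *
f=snap('wrist','w11'); s=f['state']; print(s['time_s'],s['ee_pos'],s['ee_rot'],s['force'],s['gripper_width'])
crop('w11',170,20,370,220,4,'w11a')
P=cloud(f)
def rect(n,x0,x1,y0,y1,z0,z1):
    m=(P[...,0]>x0)&(P[...,0]<x1)&(P[...,1]>y0)&(P[...,1]<y1)&(P[...,2]>z0)&(P[...,2]<z1)
    q=P[m]; r=cv2.minAreaRect(q[:,:2].astype(np.float32)); print(n,m.sum(),np.median(q[:,2]).round(1),np.round(r[0],1),np.round(r[1],1),round(r[2],1))
rect('brk',380,560,210,350,97,103)
rect('foot',380,560,210,350,3,9)
```

```text
19.6 [459.91666612 194.47327578 231.66904655] [1.79962312e+02 2.58641241e-02 5.73915369e+00] [ 0.4641626  -0.2517116  -0.64095523] 15.66215524283348
brk 6656 100.0 [460.6 273.7] [70.2 72.7] 68.5
foot 1275 6.0 [487.2 264.1] [ 41.1 136.4] 77.1
```

View pics/w11.png

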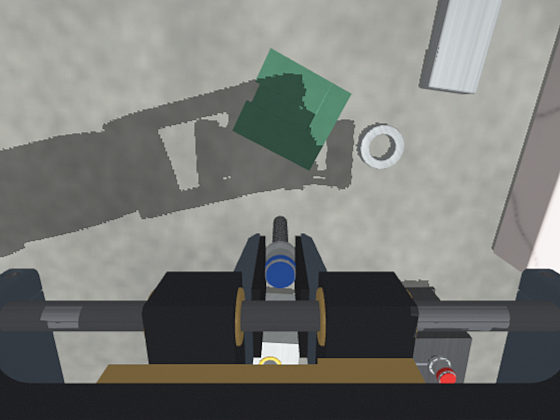

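View pics/w11a.png

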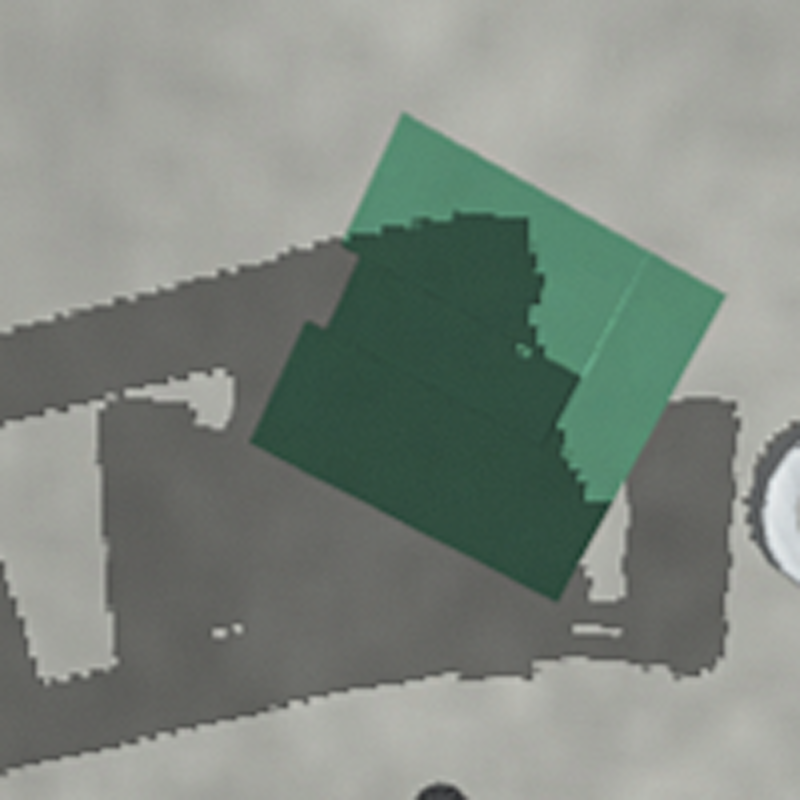

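Run:
```python
from h import *
f=load('w11'); P=cloud(f); a=np.radians(-21.5); C=np.array([460.6,273.7])
ex=np.array([np.cos(a),np.sin(a)]); ey=np.array([-ex[1],ex[0]])
X=(P[...,:2]-C)@ex; Y=(P[...,:2]-C)@ey; top=abs(P[...,2]-100)<3
for x0 in range(-36,38,4):
    m=top&(abs(X-x0)<2)&(abs(Y)<40); y=np.sort(Y[m]); g=np.diff(y); i=g.argmax(); print(x0,y[0].round(1),y[-1].round(1),'gap',y[i].round(1),y[i+1].round(1))
m=top&(abs(Y)<3)&(abs(X)<45); print('slot end X',X[m].min()); m=top&(abs(Y)<40)&(abs(X)<45); print(X[m].min(),X[m].max())
# bolt
for z0 in (145,155,170,185,195,205,218):
    m=(abs(P[...,2]-z0)<4)&(abs(P[...,0]-460)<20)&(abs(P[...,1]-194)<30); q=P[m]
    if len(q): print(z0,len(q),q.mean(0).round(1),q[:,0].min().round(1),q[:,0].max().round(1),q[:,1].max().round(1))
m=(abs(P[...,0]-460)<14)&(abs(P[...,1]-194)<14)&(abs(P[...,2]-227)<3);print(cv2.minAreaRect(P[m][:,:2].astype(np.float32)),np.median(P[m][:,2]))
```

```text
-36 -34.6 34.9 gap -7.9 8.1
-32 -34.7 35.0 gap -8.0 8.1
-28 -34.6 35.0 gap -7.9 8.3
-24 -34.9 34.9 gap -7.9 8.1
-20 -34.8 35.1 gap -8.1 8.1
-16 -34.9 34.9 gap -8.0 8.1
-12 -34.7 35.1 gap -7.9 8.1
-8 -34.6 35.0 gap -8.1 8.2
-4 -34.6 34.9 gap -8.0 8.1
0 -34.9 35.0 gap -7.9 8.1
4 -35.0 34.9 gap -8.0 8.0
8 -34.8 35.1 gap -8.0 8.1
12 -34.8 35.0 gap -8.0 8.2
16 -34.8 34.9 gap -8.0 8.0
20 -34.7 34.9 gap 18.1 18.6
24 -34.9 34.8 gap -32.3 -31.8
28 -35.1 35.0 gap 29.2 29.7
32 -34.9 34.8 gap -27.3 -26.9
36 -34.9 35.0 gap -33.8 -33.2
slot end X 18.092727664527004
-36.38559868351116 36.27315593867362
145 34 [459.7 198.2 146. ] 455.0 464.7 199.6
155 46 [459.9 198.3 154.9] 455.1 464.6 199.7
170 55 [459.6 198.  169.9] 454.8 465.2 199.7
185 65 [459.7 198.3 184.8] 455.1 464.8 199.6
195 7 [459.7 199.2 192. ] 456.9 462.4 199.7
205 109 [459.2 202.7 207.9] 451.2 467.9 205.1
218 360 [458.9 204.9 218.2] 441.5 475.2 214.3
((459.92510986328125, 196.68153381347656), (16.145488739013672, 23.65135383605957), 5.65967321395874) 226.49906855081645
```

Request:
servo_tool(
  motion=[0.3,8,0,0,0,0,0,0.3,15,0,0,0,0,0,0.3,20,0,0,0,0,0,0.3,20,0,0,0,0,0,0.1,12,0,0,0,0,0,0,3.9,0,0,0,0,0,0,0,-10,0,0,0,0,0,0,-15,0,0,0,0,0,0,0,0,0,0,0,0,0,0,0,0,0,0],
)

```text
time_s: 20.48
ee_pos: [460.7, 272.5, 206.0]
ee_rot: [179.9, 0.1, 5.7]
force: [-0.1, 0.2, -1.2]
gripper_width: 16.2
```

Run:
```python
from h import *
f=snap('wrist','w12'); s=f['state']; print(s['time_s'],s['ee_pos'],s['ee_rot'],s['force'],s['gripper_width'])
crop('w12',200,120,360,270,5,'w12a')
P=cloud(f)
for z0 in (120,130,145,160,170):
    m=(abs(P[...,2]-z0)<4)&(abs(P[...,0]-461)<20)&(abs(P[...,1]-274)<30); q=P[m]
    if len(q): print(z0,len(q),q.mean(0).round(1),q[:,0].min().round(1),q[:,0].max().round(1),q[:,1].max().round(1))
```

```text
20.4833 [460.74533645 272.51420044 205.95301795] [1.79907852e+02 1.49752111e-01 5.68167472e+00] [-0.10328553  0.24582887 -1.17740601] 16.16901624343701
120 38 [460.4 276.1 120.6] 455.7 465.4 277.5
130 53 [460.5 276.2 130.2] 455.8 465.2 277.6
145 63 [460.3 276.1 145.3] 455.6 465.8 277.7
160 70 [460.5 276.4 160.1] 455.8 465.5 277.6
170 4 [459.7 277.2 166.5] 457.7 461.2 277.7
```

View pics/w12a.png

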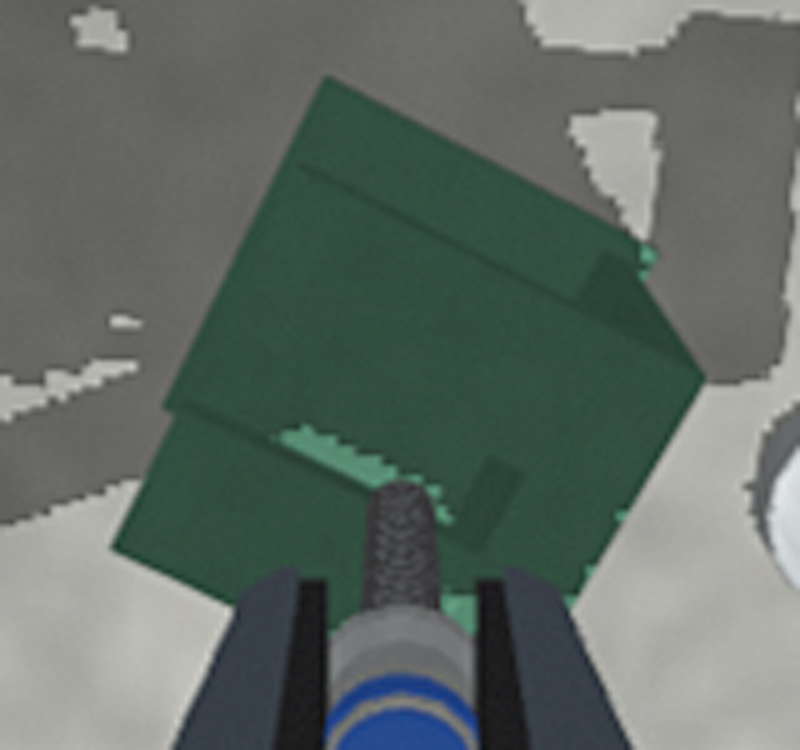

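Request:
servo_tool(
  motion=[0.6,0.9,-5,0,0,0,0,0,0,-8,0,0,0,0,0,0,-10,0,0,0,0,0,0,-12,0,0,0,0,0,0,-12,0,0,0,0,0,0,-12,0,0,0,0,0,0,-10,0,0,0,0,0,0,-6,0,0,0,0,0,0,0,0,0,0,0],
)

```text
time_s: 21.28
ee_pos: [461.0, 274.1, 130.3]
ee_rot: [179.9, 0.2, 5.7]
force: [0.2, -0.0, -0.4]
gripper_width: 15.8
```

Request:
servo_tool(
  motion=[0,0,-1,0,0,0,0,0,0,-1,0,0,0,0,0,0,-1,0,0,0,0,0,0,0,0,0,0,0],
)

```text
time_s: 21.62
ee_pos: [462.1, 274.8, 129.4]
ee_rot: [-180.0, -0.1, 5.7]
force: [-0.8, -0.2, -1.0]
gripper_width: 16.1
```

Request:
servo_tool(
  motion=[-0.5,-0.8,-1,0,0,0,0,0,0,-1,0,0,0,0,0,0,-0.7,0,0,0,0,0,0,0,0,0,0,0,0,0,0,0,0,0,0],
)

```text
time_s: 22.03
ee_pos: [461.4, 273.8, 126.4]
ee_rot: [-180.0, -0.0, 5.7]
force: [0.1, 0.2, -0.5]
gripper_width: 16.0
```

Run:
```python
from h import *
f=snap('wrist','w13'); s=f['state']; print(s['time_s'],s['ee_pos'],s['ee_rot'],s['force'],s['gripper_width'])
crop('w13',200,120,360,270,5,'w13a')
snap('side','s13'); crop('s13',220,260,360,420,4.5,'s13a')
```

```text
22.0333 [461.42821619 273.81826418 126.37661747] [-1.79998573e+02 -5.06817309e-03  5.72692598e+00] [ 0.13252027  0.23596705 -0.53459325] 16.039715896080285
```

View pics/w13a.png

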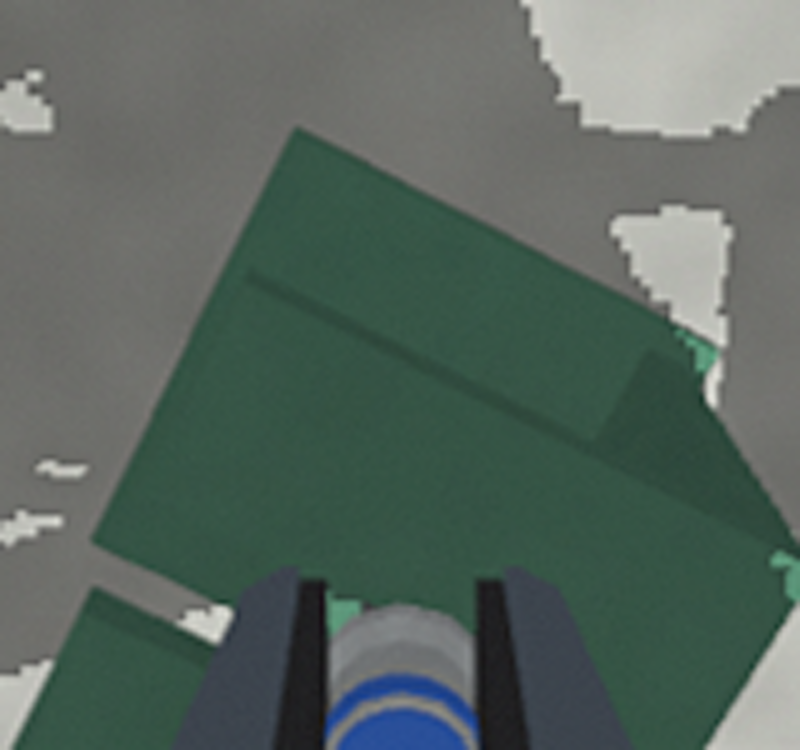

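View pics/s13a.png

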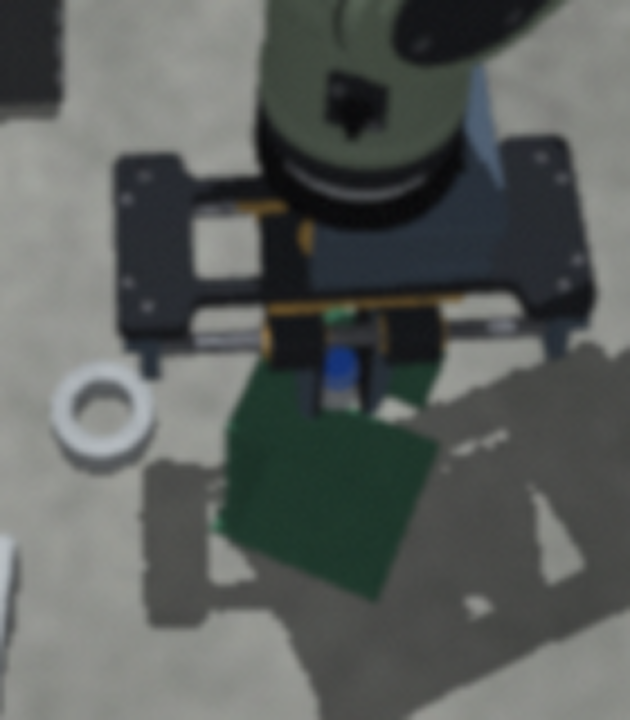

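Request:
servo_tool(
  motion=[0,0,-0.6,0,0,0,0,0,0,0,0,0,0,0,0,0,0,0,0,0,19,0,0,0,0,0,0,22,0,0,0,0,0,0,26,0,0,0,0,0,0,35,0,0,0,0,0,0,45,0,0,0,0,0,0,50,0,0,0,0,0,0,50],
)

```text
time_s: 22.88
ee_pos: [461.4, 273.8, 125.7]
ee_rot: [180.0, 0.0, 5.7]
force: [0.6, -0.0, 0.3]
gripper_width: 45.1
```

Request:
servo_tool(
  motion=[0,0,5,0,0,0,50,0,0,10,0,0,0,50,0,0,18,0,0,0,50,0,0,20,0,0,0,50,0,0,20,0,0,0,50,0,0,20,0,0,0,50,0,-10,10,0,0,0,50,0,-20,0,0,0,0,50,0,-10,0,0,0,0,50,0,0,0,0,0,0,50],
)

```text
time_s: 23.72
ee_pos: [461.0, 231.7, 228.9]
ee_rot: [179.9, 0.0, 5.6]
force: [-0.6, -0.9, -0.4]
gripper_width: 46.0
```

Run:
```python
from h import *
f=snap('wrist','w14'); s=f['state']; print(s['time_s'],s['ee_pos'],s['ee_rot'],s['force'],s['gripper_width'])
crop('w14',200,120,360,270,5,'w14a')
snap('side','s14'); snap('top','t14'); crop('t14',120,140,400,260,2.8,'t14a')
P=cloud(f)
m=(abs(P[...,0]-461)<14)&(abs(P[...,1]-273.5)<14)&(abs(P[...,2]-120)<4); r=cv2.minAreaRect(P[m][:,:2].astype(np.float32)); print(m.sum(),r,np.median(P[m][:,2]))
```

```text
23.7167 [460.96337534 231.66953864 228.89285981] [1.79945707e+02 3.18508471e-02 5.60736921e+00] [-0.58528124 -0.86138224 -0.42770402] 45.97499479602888
401 ((461.6143493652344, 273.8949890136719), (16.51267433166504, 17.12312126159668), 5.335773468017578) 120.84765333303386
```

View pics/w14a.png

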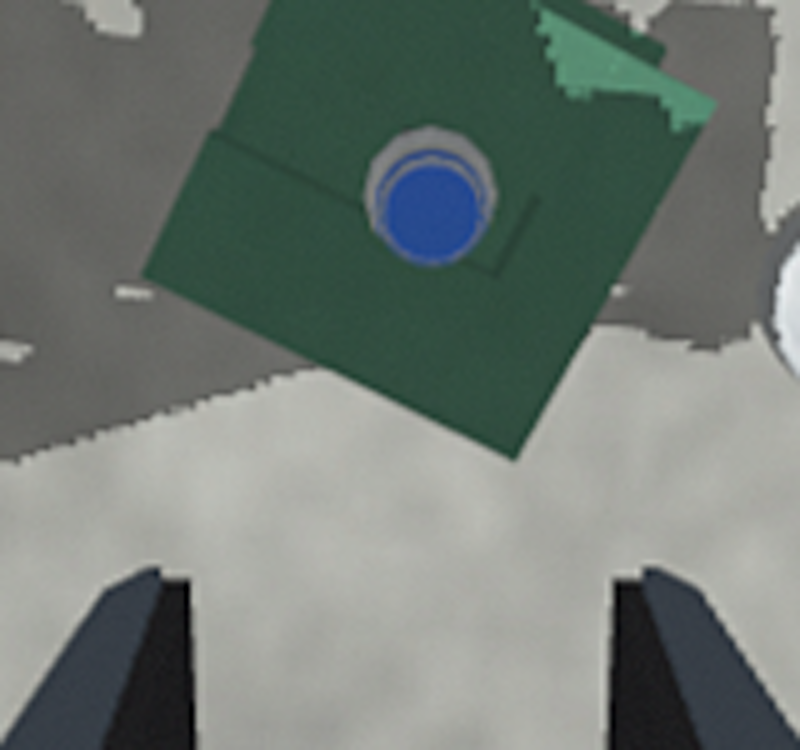

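View pics/s14.png

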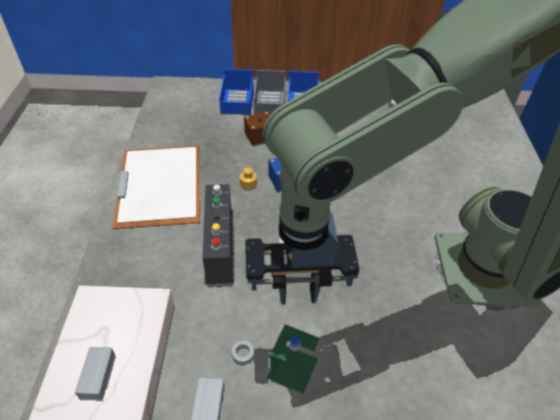

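View pics/t14a.png

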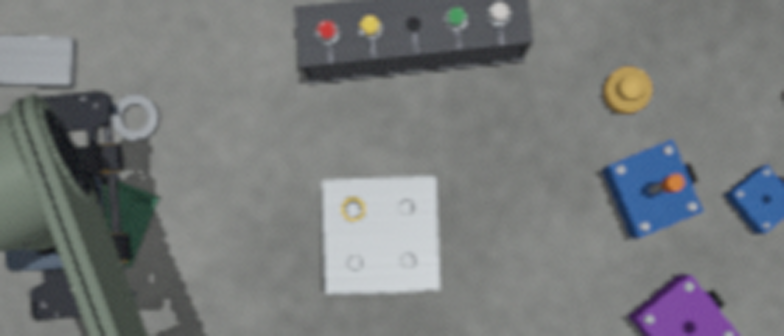

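The blue bolt hangs flange-down in the slot with its axis about 0.6 mm from the slot's middle. The rod stands in the blue base, the other four bolts are in place, and the gripper is clear.

```bash
python3 -c "
from h import *
print(env.job_done())"
```

```text
the job is handed in; nothing more can be done
None
```

The ringed hole is 64 mm deep, so I moved the blue-capped bolt to the green bracket and put the rod back. The job is handed in at about 24 s of the 72 s allowed, and no verdict was reported.

- **Hole depth:** I lowered the rod step by step and felt the floor at a tip height of 30.9 mm, which is a depth of 64.1 mm. The contact force rose from 3 to about 7 N, well under the 60 N ram limit.
- **Rod:** it stands upright in the socket of the blue base. Its grip top measured 155 mm high, which is what it should be with the tip on the socket floor.
- **Bolt:** it hangs upright with its axis about 0.6 mm from the slot's middle. Its top is at 120.8 mm, the same height above the plate as in the stand, so the flange sits on the plate.
- **Everything else:** in the last pictures the other four bolts, the weight, the setting block and the ring gauge are where they were. The gripper is open and clear of everything.

Two checks disagreed slightly. The top camera read about 2 mm off the wrist camera, so I relied on the wrist camera. A few moves ended 1–2 mm short of target, and I corrected those before inserting the rod and the bolt.

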